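# Set the printed sample to the scanner and hold the card clip open

### The arm

A 6-joint arm with a two-finger parallel gripper is mounted at the origin on the work surface. World frame = base frame: x ahead of the robot, y to its left, z up, the work surface at z = 0. Lengths are in m, angles in rad, forces in N, time in s.
With the tool pointing down it reaches from about 0.275 to 0.75 m from the base axis. Payload 10.2 kg.
Tool frame: the origin (TCP) lies on the centre line of the jaws, within the pads' length; the fingertips stand 22 mm ahead of it and the grasp point (between the pads) lies 3 mm ahead of it; y points along the fingers, z is the direction in which the jaws open and shut, and the axes are right-handed (so a half turn about y gives the same grasp; the last joint's range is limited). The gripper opens to 88 mm and grips with 3 to 60 N. Pads are 18 mm wide; open, the fingers measure 123 mm over their backs; the gripper's body (75 mm by 187 mm) begins 45 mm behind the grasp point.
Start: joints at [1.06, 0.313, 1.498, -0, 1.331, -0.223], TCP at [0.149, 0.503, 0.261] pointing down, gripper open.
Joint ranges: [-2.94, 2.94], [-0.97, 2.17], [0.19, 2.56], [-1.23, 4.37], [0.02, 3.11], [-2.88, 2.88]. Speed limits (rad/s): [2.39, 2.39, 3.01, 3.14, 3.14, 3.14].

### API

Orientations are given as a unit quaternion [w, x, y, z].
In Python, from rig import env gives the robot as it stands.
- The arm moves only by the tool move_arm, never from a script. Its argument "plan" is a list of rows, each an object of numbers: "fingers": the closure, from 0 (fully open) to 1 (shut); "x", "y", "z": the shift along the tool's x, y, z each as a share of 30 mm, from -1 to 1; "rx", "ry", "rz": the turn, a rotation vector about the tool's x, y, z each as a share of 6 degrees, from -1 to 1. A call has exactly 10 rows; each row shifts and turns the pose as measured when the row begins, along the tool's axes as they then stand; what a row does not reach is not made up. A row lasts 1/12 s, in which the tool goes at most 41.7 mm and 7.16 degrees, less where a joint would pass 70% of its speed; a pose out of reach is approached as far as the arm can. A call with a number of a shift or a turn outside -1 to 1 is refused whole. A call with a gripper value outside its range is refused whole. The fingers move at their own pace and stop on an object; "squeeze" is the grip in N (left out, the last holds). Time passes only in rows, so rows that do not move let the fingers close, or fill a call up. It gives the time, the measured TCP pose, the force and the opening at its end, in the units of the state.
- env.state(): the state, without advancing time (a new reading comes with each control period).
- env.read_camera(name): name is "side" or "top" or "wrist"; returns the picture (420x560x3 uint8, red, green, blue); there is no depth.
- env.camera_model(name): a dict with "camera_matrix" (3x3 intrinsics, pixels), "R" (3x3) and "t" (3): a world point X has camera coordinates R X + t. Camera axes: x right, y down, z forward; pixel columns grow to the right and rows downward; lengths in m; the calibration is good to about 2 mm. A picture is of the moment at which its call begins: read the wrist's pose just before it. camera_model takes no time and is no camera call; for the wrist camera it gives the pose at the moment of the call.
- env.hand_in(): hands the job in, once; it reports no verdict.
The state is a dict: "time_s": time; "joints": joint angles; "qvel": joint speeds; "joint_efforts": joint torques, N m; "tool_pos": TCP position; "orientation": TCP orientation; "wrist_force": force on the tool from outside, world axes, zero at the start; "moment": the same for the moment, N m; "width": opening from 0.0 (shut) to 1.0 (fully open).
Only numpy, scipy, OpenCV 4.12 (cv2) and the standard library are available. Lean on these libraries where they do the work, as an engineer would, in place of code of your own. Each camera call takes 0.05 s, during which the arm holds its last target.

### The job

We are setting up a 3D scan of a print. First turn the printed cylinder where it stands so that its ridge squarely faces the scanner's window, and let go of it; then squeeze the spring clip wide open, pick it up and bring it in from the side to the reference card's free upright edge, at about half the card's height, with one jaw on each side of the card and both jaw tips at least a centimetre past the edge. Finish still holding the clip squeezed wide open there, clear of the table and touching neither card nor foot, so that I can square the card up before it is pinned; do not knock the card stand or shift the reel, the glue jar and the printed ring.

Things in the scene. Friction and masses are not known exactly. Their poses are not given: they have to be found in the camera images.
- sample_center (a point): Printed sample: white upright plastic cylinder, 44 mm diameter, 70 mm tall, about 100 g, loose on the table. The point is its centre, 35 mm up. A dark ridge, 8 mm wide and 3 mm proud, runs down one side; a dark bar on the top (3 mm thick) points from the axis to it. x axis: from the cylinder's axis out through the ridge; z up.
- sample: The same printed sample; origin at the centre of its underside, axes as above.
- scan_window (a point): Scanner: fixed grey block, 60 deep x 90 wide x 120 mm tall, on a dark 10 mm plate; dark window in its front face under a dark visor; plate and visor stick out up to 15 mm in front. The point is in mid-width of the front face, 35 mm above the table (window at 60 mm). x axis: from the window into the block; the sample stands about 130 mm away on the -x side; z up.
- clip_center (a point): Spring clip (a big bag clip) lying on its side, pivot axis upright; 36 mm tall so, 60 g. The point is on the pivot axis, 18 mm up. x axis (clip shut): from the pivot to the jaws, tips 49 mm ahead. Two flat black handle plates run 60 mm back from the pivot, splayed 0.25 rad each; across their outsides they measure 47 mm at 36 mm behind the pivot (the place to squeeze) and 58 mm at the ends.
- clip: The same clip; origin on the pivot axis at the underside. Its frame is fixed to one of the two levers (handle and jaw on +y), so it yaws by +0.25 rad (anticlockwise from above) about the pivot as the clip is squeezed evenly to its stop, while the clip's middle line stays.
- clip_lever (a joint): Opening of the clip: 0 shut, 0.5 rad at the stop. Squeezing the handles together opens the jaws; the spring always pushes them shut (4 N to begin, about 11 N at the stop, at 36 mm behind the pivot). At the stop the handles are parallel and 29 mm across the outside, the jaws gape about 25 mm and their tips are 46 mm ahead of the pivot.
- jaw_tip_a (a point): Inner side of one jaw's tip (the jaw on the clip's +y side), at mid-height of the clip.
- jaw_tip_b (a point): Inner side of the other jaw's tip (-y side), at mid-height of the clip.
- card_edge (a point): Reference card: white card on an aluminium backing plate, together 6 mm thick, 150 mm long, 10 to 140 mm above the table, upright in a heavy fixed foot (100 x 80 x 22 mm, from 40 mm in from the free edge). The point is on the free upright edge facing the robot, 80 mm up, mid-thickness. x axis: level, from the edge into the card; y: square to the card; z up. The clip is brought in along +x.
- card_stand: Card, plate and foot as one fixed body; origin on the table below the free edge, axes as above.
- reel: Bystander: small white reel with green filament lying flat, 68 mm diameter, 24 mm tall; origin at the underside's centre.
- glue_jar: Bystander: small jar, 48 mm diameter, 60 mm tall; origin at the underside's centre.
- printed_ring: Bystander: blue printed ring lying flat, 60 mm outside and 36 mm inside diameter, 16 mm tall; origin at the underside's centre.

How it is judged:
On the way, in this order (a step that is already met when the one before it is completed fails the run):
1. the sample's ridge faces the scanner and the sample is let go, upright, where it stood (x of scan_window in the frame of sample_center between 0.05 and 0.2 m and y of scan_window in the frame of sample_center between -0.03 and 0.03 m and angle between sample_center's own z axis and vertical below 0.15 rad and distance of sample_center from where it was at the start of the episode below 0.03 m and height (world z) of sample_center below 0.045 m and contact force between the fingers and sample below 0.2 N and linear speed of sample below 0.02 m/s), for 0.2 s.
2. the clip is squeezed open and lifted clear of the table (value of joint clip_lever above 0.3 rad and contact force between the fingers and clip above 2 N and height (world z) of clip_center above 0.045 m), for 0.2 s.
At the end, for the whole second after the job is handed in: Sample upright, let go, within 30 mm of its place, ridge at the scanner (13 degrees). Fingers squeeze the clip open over 0.3 rad, its middle over 45 mm up; jaw tips over 8 mm past the edge, one each side, within 35 mm of the edge point's height; clip still, not touching the card stand (all of step 1 and all of step 2 and x of each of jaw_tip_a, jaw_tip_b in the frame of card_edge above 0.008 m and z of jaw_tip_a in the frame of card_edge between -0.035 and 0.035 m and z of jaw_tip_b in the frame of card_edge between -0.035 and 0.035 m and ((y of jaw_tip_a in the frame of card_edge above 0.004 m and y of jaw_tip_b in the frame of card_edge below -0.004 m) or (y of jaw_tip_a in the frame of card_edge below -0.004 m and y of jaw_tip_b in the frame of card_edge above 0.004 m)) and contact force between clip and card_stand below 0.3 N and linear speed of clip below 0.03 m/s); the arm keeps its last pose, push and grip.
It fails at once if the card stand is knocked (over 12 N) (contact force between card_stand and anything else above 12 N).
It fails at once if the sample is tipped over (angle between sample_center's own z axis and vertical above 0.5 rad).
It fails at once if the reel is shifted by more than 30 mm (distance of reel from where it was at the start of the episode above 0.03 m).
It fails at once if the glue jar is shifted by more than 30 mm (distance of glue_jar from where it was at the start of the episode above 0.03 m).
It fails at once if the printed ring is shifted by more than 30 mm (distance of printed_ring from where it was at the start of the episode above 0.03 m).
It also fails if it takes over 43 s, if anything falls off the work surface, if the arm or the gripper's body presses on something with over 40 N, if the wrist force passes 120 N, or if a joint passes its speed limit or range.

## Working session

There is one attempt and no reset: what is moved stays moved. The work goes in short steps, Python scripts to look and compute and a tool call to move; the robot and the scene stay as the last step left them, time stands still between calls to the robot, and variables do not carry over. Pictures are saved under pics/ and viewed, and the job is handed in when it is done.

Besides the shell and the picture viewer there is one more tool, called after ">>>" by a JSON object that holds its "fn" and its "kwargs", one argument or row to a line. move_arm: Moves the arm, as the interface text tells. Its arguments: {"type":"object","properties":{"plan":{"type":"array"},"squeeze":{"type":"number"}},"required":["plan"]}

```bash
ls; mkdir -p pics; cat > h.py <<'E'
import numpy as np, cv2
from rig import env
from scipy.spatial.transform import Rotation as Ro
def snap(n,f):
    m=env.camera_model(n); im=env.read_camera(n); cv2.imwrite('pics/'+f,im[:,:,::-1]); np.savez('pics/'+f+'.npz',im=im,K=m['camera_matrix'],R=m['R'],t=m['t']); return im,m
def ray(m,u,v,z):
    K=np.array(m['camera_matrix']);R=np.array(m['R']);t=np.array(m['t'])
    d=R.T@np.linalg.solve(K,[u,v,1]);c=-R.T@t
    return c+d*(z-c[2])/d[2]
def proj(m,X):
    p=np.array(m['camera_matrix'])@(np.array(m['R'])@np.array(X)+np.array(m['t']));return p[:2]/p[2]
def load(f):
    d=np.load('pics/'+f+'.npz');return d['im'],dict(camera_matrix=d['K'],R=d['R'],t=d['t'])
def Rt(s): 
    return Ro.from_quat(np.roll(s['orientation'],-1)).as_matrix()
E
python3 - <<'E'
from h import *
s=env.state();print(s);print(Rt(s))
for n in('top','side','wrist'):
    im,m=snap(n,n+'0.png');print(n,-np.array(m['R']).T@m['t'],np.array(m['R'])[2])
E
```

```text
pics
{'time_s': 0.0, 'joints': array([ 1.05960928e+00,  3.13408039e-01,  1.49842896e+00, -2.66930866e-05,
        1.33099861e+00, -2.23395661e-01]), 'qvel': array([-0.00071685, -0.00082153,  0.00032828,  0.00060903, -0.00074356,
       -0.00042664]), 'joint_efforts': array([ 6.81039728e-04, -4.02207112e+01, -2.52276814e+01,  6.94848388e-02,
        3.51960410e-02, -1.11489830e-04]), 'tool_pos': array([0.14891812, 0.50320675, 0.26018558]), 'orientation': array([-0.69938549,  0.70021236, -0.10154585,  0.10124735]), 'wrist_force': array([-0.26111005,  0.03587437, -0.08433055]), 'moment': array([ 0.03301406,  0.0033662 , -0.01778993]), 'width': 1.0010052206813695}
[[ 9.58874828e-01 -5.85456964e-04  2.83828683e-01]
 [-2.83829177e-01 -1.09674955e-03  9.58874233e-01]
 [-2.50090615e-04 -9.99999227e-01 -1.21781531e-03]]
top [0.38347214 0.0401229  1.32961875] [ 0.13959543  0.00553487 -0.99019315]
side [ 0.39929992 -0.8220599   0.77341853] [ 0.14831071  0.7583777  -0.6347182 ]
wrist [0.0731164  0.52580602 0.38490985] [ 0.288558   -0.0883417  -0.95337822]
```

View pics/top0.png

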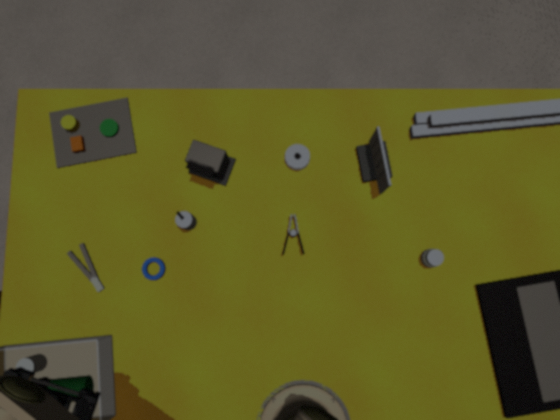

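View pics/side0.png

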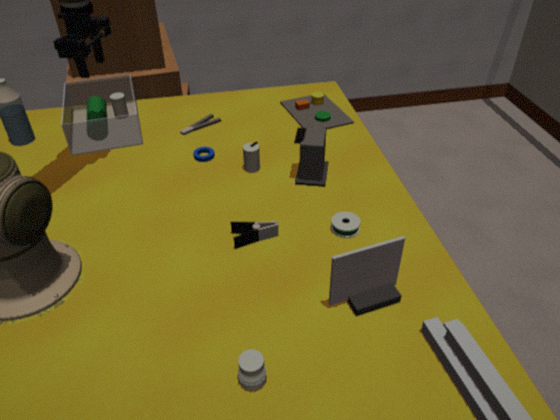

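View pics/wrist0.png

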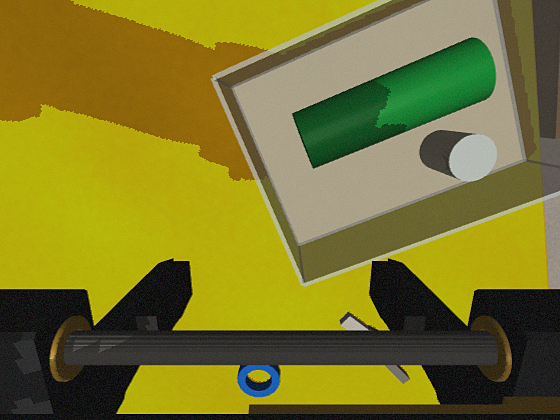

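The top view shows the sample at about (185,220), scanner (208,160), ring (153,268), reel (297,157), clip (293,233) with jaws up the image, card (382,160) and jar (432,258). I'll zoom in next.

```bash
python3 - <<'E'
from h import *
im,m=load('top0.png')
a=im[130:280,140:240];b=im[130:280,270:340];c=im[110:210,350:400]
f=lambda x,s:cv2.convertScaleAbs(cv2.resize(x[:,:,::-1],None,fx=s,fy=s,interpolation=cv2.INTER_CUBIC),alpha=1.7)
A=f(a,4);B=f(b,4);cv2.imwrite('pics/zt.png',np.hstack([A[:,:],B])[:600,:800])
cv2.imwrite('pics/zc.png',f(c,6))
im,m=load('side0.png')
cv2.imwrite('pics/zs.png',f(im[110:260,220:420],4))
E
```

```text
(no output)
```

View pics/zt.png

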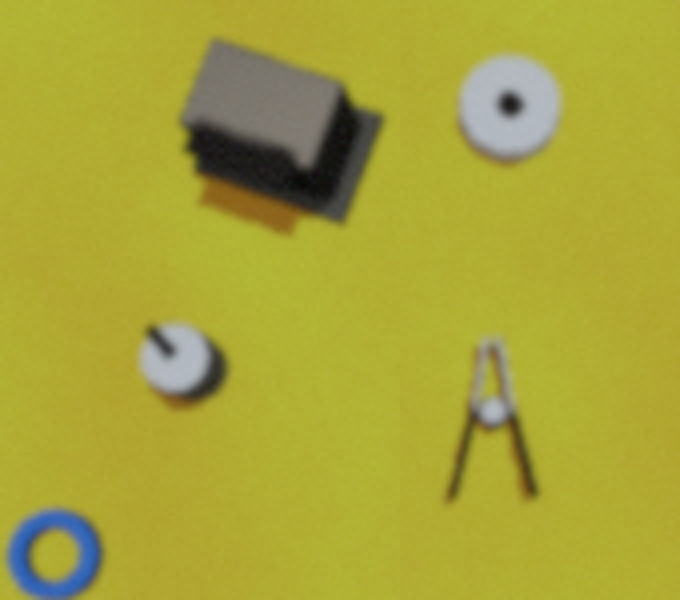

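View pics/zc.png

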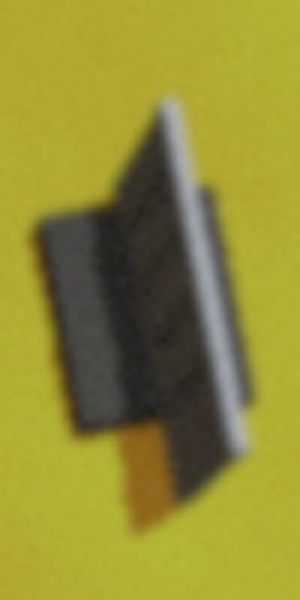

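View pics/zs.png

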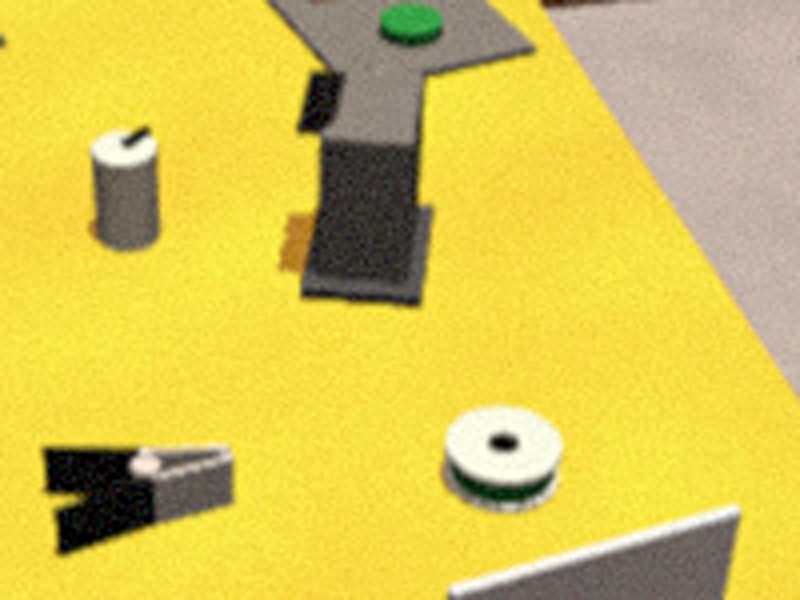

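```bash
python3 - <<'E'
from h import *
im,m=load('top0.png')
P=lambda zx,zy,z,s=4,ox=140,oy=130: ray(m,ox+(zx+.5)/s-.5,oy+(zy+.5)/s-.5,z)
# sample white blob
hs=cv2.cvtColor(im,cv2.COLOR_RGB2HSV)
w=((hs[:,:,1]<70)&(hs[:,:,2]>95)).astype(np.uint8)
n,l,st,ce=cv2.connectedComponentsWithStats(w)
for i in range(1,n):
    if st[i,4]>15 and 100<ce[i][0]<460 and 100<ce[i][1]<300: print(st[i],ce[i],ray(m,*ce[i],.07)[:2])
print('sample',P(175,358,.07),'barend',P(150,329,.073), 'barin',P(170,353,.073))
print('scan', [P(*q,.12)[:2] for q in((215,40),(343,82),(183,122),(310,163))])
Q=lambda zx,zy,z:P(zx-400,zy,z,4,270)
print('clip piv',Q(492,411,.036),'tip',Q(490,342,.036),'h',Q(451,498,.036),Q(531,495,.036))
C=lambda zx,zy,z:P(zx,zy,z,6,350,110)
print('card',C(240,452,.14),C(168,100,.14))
print('reel',Q(510,105,.024),'ring',P(55,554,.016),'jar',ray(m,432,258,.06))
E
```

```text
[378 127   5  17  27] [379.88888889 134.2962963 ] [ 0.75370291 -0.20083206]
[285 144  25  24 427] [297.07259953 155.48009368] [0.69672933 0.01585302]
[383 150   4  18  19] [384.42105263 158.26315789] [ 0.68950597 -0.21101632]
[175 211  16  16 171] [183.33333333 219.14035088] [0.52955745 0.30703145]
[291 229   5   6  20] [292.8  231.85] [0.49741243 0.02698626]
[428 249  16  17 205] [435.55121951 256.95609756] [ 0.43444847 -0.33336772]
sample [0.52959714 0.30692595 0.07      ] barend [0.54788769 0.32286844 0.073     ] barin [0.53245635 0.30958447 0.073     ]
scan [array([0.72492267, 0.27735804]), array([0.69789497, 0.1963661 ]), array([0.67217002, 0.29589481]), array([0.64611151, 0.21594715])]
clip piv [0.4991106  0.02708931 0.036     ] tip [0.54455375 0.02840164 0.036     ] h [0.44238648 0.05372871 0.036     ] [0.44442757 0.00175259 0.036     ]
card [ 0.60605557 -0.20789744  0.14      ] [ 0.75367293 -0.18224279  0.14      ]
reel [0.70707767 0.0148268  0.024     ] ring [0.40592597 0.39343227 0.016     ] jar [ 0.43219115 -0.32720672  0.06      ]
```

>>> {"fn": "move_arm", "kwargs": {
  "plan": [
    {"x": 1, "z": -0.19, "y": 0.2, "fingers": 0},
    {"x": 1, "z": -0.19, "y": 0.2, "fingers": 0},
    {"x": 1, "z": -0.19, "y": 0.2, "fingers": 0},
    {"x": 1, "z": -0.19, "y": 0.2, "fingers": 0},
    {"x": 1, "z": -0.19, "y": 0.2, "fingers": 0},
    {"x": 1, "z": -0.19, "y": 0.2, "fingers": 0},
    {"x": 1, "z": -0.19, "y": 0.2, "fingers": 0},
    {"x": 1, "z": -0.19, "y": 0.2, "fingers": 0},
    {"x": 1, "z": -0.19, "y": 0.2, "fingers": 0},
    {"x": 1, "z": -0.19, "y": 0.2, "fingers": 0}
  ],
  "squeeze": 25
}}

```text
validation failed for argument at $.pl...
```

>>> {"fn": "move_arm", "kwargs": {
  "plan": [
    {"fingers": 0, "x": 1, "y": 0.2, "z": -0.19, "rx": 0, "ry": 0, "rz": 0},
    {"fingers": 0, "x": 1, "y": 0.2, "z": -0.19, "rx": 0, "ry": 0, "rz": 0},
    {"fingers": 0, "x": 1, "y": 0.2, "z": -0.19, "rx": 0, "ry": 0, "rz": 0},
    {"fingers": 0, "x": 1, "y": 0.2, "z": -0.19, "rx": 0, "ry": 0, "rz": 0},
    {"fingers": 0, "x": 1, "y": 0.2, "z": -0.19, "rx": 0, "ry": 0, "rz": 0},
    {"fingers": 0, "x": 1, "y": 0.2, "z": -0.19, "rx": 0, "ry": 0, "rz": 0},
    {"fingers": 0, "x": 1, "y": 0.2, "z": -0.19, "rx": 0, "ry": 0, "rz": 0},
    {"fingers": 0, "x": 1, "y": 0.2, "z": -0.19, "rx": 0, "ry": 0, "rz": 0},
    {"fingers": 0, "x": 1, "y": 0.2, "z": -0.19, "rx": 0, "ry": 0, "rz": 0},
    {"fingers": 0, "x": 1, "y": 0.2, "z": -0.19, "rx": 0, "ry": 0, "rz": 0}
  ],
  "squeeze": 25
}}

```text
time_s: 0.98
tool_pos: [0.4273, 0.3596, 0.1968]
orientation: [-0.7, 0.7, -0.099, 0.097]
wrist_force: [-0.9, 0.7, -0.5]
width: 0.996
```

>>> {"fn": "move_arm", "kwargs": {
  "plan": [
    {"fingers": 0, "x": 0.9, "y": 0.3, "z": -0.18, "rx": 0, "ry": 0, "rz": 0},
    {"fingers": 0, "x": 0.9, "y": 0.3, "z": -0.18, "rx": 0, "ry": 0, "rz": 0},
    {"fingers": 0, "x": 1, "y": 0.3, "z": -0.18, "rx": 0, "ry": 0, "rz": 0},
    {"fingers": 0, "x": 1, "y": 0.3, "z": -0.18, "rx": 0, "ry": 0, "rz": 0},
    {"fingers": 0, "x": 0, "y": 0, "z": 0, "rx": 0, "ry": -1, "rz": 0},
    {"fingers": 0, "x": 0, "y": 0, "z": 0, "rx": 0, "ry": -1, "rz": 0},
    {"fingers": 0, "x": 0, "y": 0, "z": 0, "rx": 0, "ry": -1, "rz": 0},
    {"fingers": 0, "x": 0, "y": 0, "z": 0, "rx": 0, "ry": -1, "rz": 0},
    {"fingers": 0, "x": 0, "y": 0, "z": 0, "rx": 0, "ry": -1, "rz": 0},
    {"fingers": 0, "x": 0, "y": 0, "z": 0, "rx": 0, "ry": -1, "rz": 0}
  ]
}}

```text
time_s: 1.82
tool_pos: [0.5403, 0.2979, 0.1522]
orientation: [-0.695, 0.696, 0.125, -0.133]
wrist_force: [0.3, -0.1, 0.6]
width: 1.004
```

```bash
cat > st.py <<'E'
from h import *
def rep(gx=None):
    s=env.state();R=Rt(s)
    print('t',s['time_s'],'p',s['tool_pos'].round(4),'yaw z',np.degrees(np.arctan2(R[1,2],R[0,2])).round(2),'down',R[:,1].round(3),'F',np.round(s['wrist_force'],1),'w',round(s['width'],3),'q6',s['joints'][5].round(2))
    if gx is not None: print('shift rows (x,y,z)/30mm', (R.T@(np.array(gx)-s['tool_pos'])/.03).round(2))
    return s
E
python3 -c "
from st import *
rep([.5296,.307,.15])
snap('wrist','w1.png')"
```

```text
t 1.8167 p [0.5403 0.2979 0.1522] yaw z 111.01 down [-0.011 -0.003 -1.   ] F [ 0.3 -0.1  0.6] w 1.004 q6 -1.62
shift rows (x,y,z)/30mm [-0.22  0.08  0.41]
```

View pics/w1.png

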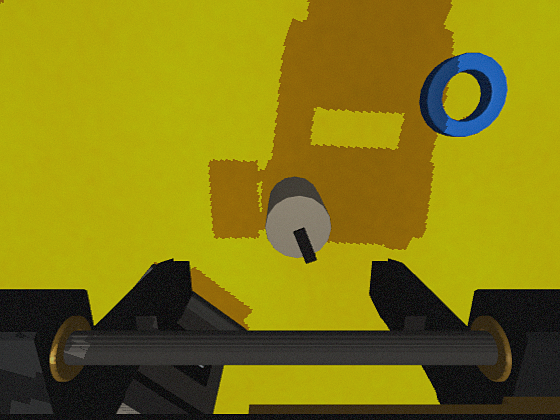

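```bash
python3 -c "
from st import *
im,m=load('w1.png')
hs=cv2.cvtColor(im,cv2.COLOR_RGB2HSV)
r=np.s_[160:275,240:345]
top=(im[:,:,2]>115)&(hs[:,:,1]<50);bar=(hs[:,:,2]<60)
q=np.zeros(bar.shape,bool);q[r]=1
y,x=np.nonzero(top&q);(c,rad)=cv2.minEnclosingCircle(np.stack([x,y],1).astype(np.float32));C=ray(m,*c,.07);print(c,rad,C)
y,x=np.nonzero(bar&q);print(len(x),x.min(),x.max(),y.min(),y.max())
k=cv2.fitLine(np.stack([x,y],1).astype(np.float32),cv2.DIST_L2,0,.01,.01).ravel();print(k)
a=ray(m,k[2],k[3],.073);b=ray(m,k[2]+10*k[0],k[3]+10*k[1],.073);print(a,np.degrees(np.arctan2(*(b-a)[1::-1])),np.degrees(np.arctan2(*(a-C)[1::-1])))
rep([C[0],C[1],.15])
"
```

```text
(297.5, 226.0) 31.84739112854004 [0.52946164 0.30617789 0.07      ]
517 267 326 177 263
[  0.3779458    0.92582774 300.15668    233.2031    ]
[0.53258241 0.30913953 0.073     ] 42.75836386818183 43.501352768905
t 1.8667 p [0.5403 0.2979 0.1522] yaw z 111.38 down [-0.011 -0.004 -1.   ] F [-0.2 -0.9  0.8] w 0.997 q6 -1.63
shift rows (x,y,z)/30mm [-0.23  0.07  0.39]
```

>>> {"fn": "move_arm", "kwargs": {
  "plan": [
    {"fingers": 0, "x": -0.23, "y": 0, "z": 0.39, "rx": 0, "ry": 0, "rz": 0},
    {"fingers": 0, "x": 0, "y": 0, "z": 0, "rx": 0, "ry": -1, "rz": 0},
    {"fingers": 0, "x": 0, "y": 0.5, "z": 0, "rx": 0, "ry": 0, "rz": 0},
    {"fingers": 0, "x": 0, "y": 0, "z": 0, "rx": 0, "ry": 0, "rz": 0},
    {"fingers": 0, "x": 0, "y": 0, "z": 0, "rx": 0, "ry": 0, "rz": 0},
    {"fingers": 0, "x": 0, "y": 0, "z": 0, "rx": 0, "ry": 0, "rz": 0},
    {"fingers": 0, "x": 0, "y": 0, "z": 0, "rx": 0, "ry": 0, "rz": 0},
    {"fingers": 0, "x": 0, "y": 0, "z": 0, "rx": 0, "ry": 0, "rz": 0},
    {"fingers": 0, "x": 0, "y": 0, "z": 0, "rx": 0, "ry": 0, "rz": 0},
    {"fingers": 0, "x": 0, "y": 0, "z": 0, "rx": 0, "ry": 0, "rz": 0}
  ]
}}

```text
time_s: 2.7
tool_pos: [0.5257, 0.3097, 0.1386]
orientation: [-0.688, 0.688, 0.159, -0.167]
wrist_force: [-0.8, 1.0, -0.6]
width: 0.999
```

```bash
python3 -c "
from st import *
rep([.5295,.3065,.047])"
```

```text
t 2.7 p [0.5257 0.3097 0.1386] yaw z 116.64 down [-0.011 -0.003 -1.   ] F [-0.8  1.  -0.6] w 0.999 q6 -1.7
shift rows (x,y,z)/30mm [ 0.1   3.05 -0.16]
```

Descend and close gently (10 N).

>>> {"fn": "move_arm", "kwargs": {
  "plan": [
    {"fingers": 0, "x": 0.1, "y": 0.3, "z": -0.16, "rx": 0, "ry": 0, "rz": 0},
    {"fingers": 0, "x": 0, "y": 0.9, "z": 0, "rx": 0, "ry": 0, "rz": 0},
    {"fingers": 0, "x": 0, "y": 0.9, "z": 0, "rx": 0, "ry": 0, "rz": 0},
    {"fingers": 0, "x": 0, "y": 0.9, "z": 0, "rx": 0, "ry": 0, "rz": 0},
    {"fingers": 0, "x": 0, "y": 0, "z": 0, "rx": 0, "ry": 0, "rz": 0},
    {"fingers": 0.6, "x": 0, "y": 0, "z": 0, "rx": 0, "ry": 0, "rz": 0},
    {"fingers": 0.7, "x": 0, "y": 0, "z": 0, "rx": 0, "ry": 0, "rz": 0},
    {"fingers": 0.8, "x": 0, "y": 0, "z": 0, "rx": 0, "ry": 0, "rz": 0},
    {"fingers": 0.8, "x": 0, "y": 0, "z": 0, "rx": 0, "ry": 0, "rz": 0},
    {"fingers": 0.8, "x": 0, "y": 0, "z": 0, "rx": 0, "ry": 0, "rz": 0}
  ],
  "squeeze": 10
}}

```text
time_s: 3.53
tool_pos: [0.5343, 0.3056, 0.0491]
orientation: [0.688, -0.688, -0.162, 0.163]
wrist_force: [0.4, 0.0, 0.4]
width: 0.647
```

```bash
python3 -c "
from st import *
rep([.5295,.3065,.047])
snap('wrist','w2.png');snap('side','s2.png')
"
```

```text
t 3.5333 p [0.5343 0.3056 0.0491] yaw z 116.51 down [-0.002  0.    -1.   ] F [0.4 0.  0.4] w 0.647 q6 -1.7
shift rows (x,y,z)/30mm [-0.13  0.07  0.1 ]
```

View pics/w2.png

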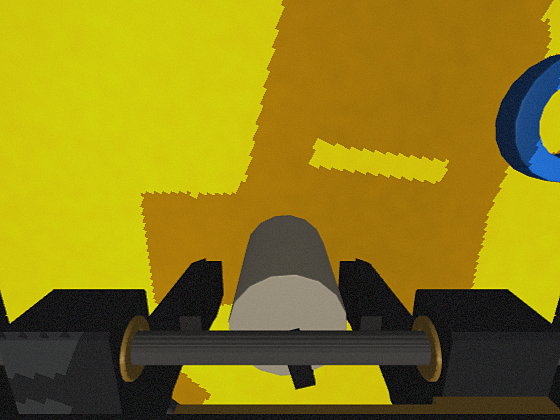

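View pics/s2.png

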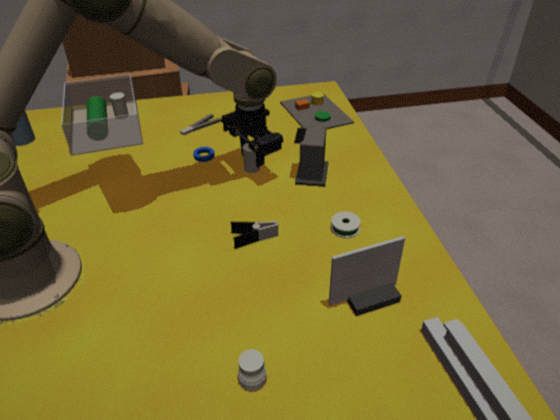

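The fingers straddle the sample and are still closing. I'll trim the position and finish the grip.

>>> {"fn": "move_arm", "kwargs": {
  "plan": [
    {"fingers": 0.6, "x": -0.13, "y": 0.05, "z": 0.05, "rx": 0, "ry": 0, "rz": 0},
    {"fingers": 0.7, "x": 0, "y": 0, "z": 0, "rx": 0, "ry": 0, "rz": 0},
    {"fingers": 0.8, "x": 0, "y": 0, "z": 0, "rx": 0, "ry": 0, "rz": 0},
    {"fingers": 0.8, "x": 0, "y": 0, "z": 0, "rx": 0, "ry": 0, "rz": 0},
    {"fingers": 0.8, "x": 0, "y": 0, "z": 0, "rx": 0, "ry": 0, "rz": 0},
    {"fingers": 0.8, "x": 0, "y": 0, "z": 0, "rx": 0, "ry": 0, "rz": 0},
    {"fingers": 0.8, "x": 0, "y": 0, "z": 0, "rx": 0, "ry": 0, "rz": 0},
    {"fingers": 0.8, "x": 0, "y": 0, "z": 0, "rx": 0, "ry": 0, "rz": 0},
    {"fingers": 0.8, "x": 0, "y": 0, "z": 0, "rx": 0, "ry": 0, "rz": 0},
    {"fingers": 0.8, "x": 0, "y": 0, "z": 0, "rx": 0, "ry": 0, "rz": 0}
  ]
}}

```text
time_s: 4.47
tool_pos: [0.5301, 0.3054, 0.0484]
orientation: [0.688, -0.688, -0.162, 0.162]
wrist_force: [1.2, 0.2, -0.5]
width: 0.495
```

```bash
python3 -c "
from st import *
rep([.5295,.3065,.047])"
```

```text
t 4.4667 p [0.5301 0.3054 0.0484] yaw z 116.53 down [ 0.     0.001 -1.   ] F [ 1.2  0.2 -0.5] w 0.495 q6 -1.7
shift rows (x,y,z)/30mm [-0.    0.05  0.04]
```

>>> {"fn": "move_arm", "kwargs": {
  "plan": [
    {"fingers": 0.8, "x": 0, "y": 0, "z": 0, "rx": 0, "ry": 0.9, "rz": 0},
    {"fingers": 0.8, "x": 0, "y": 0, "z": 0, "rx": 0, "ry": 0.9, "rz": 0},
    {"fingers": 0.8, "x": 0, "y": 0, "z": 0, "rx": 0, "ry": 0.9, "rz": 0},
    {"fingers": 0.8, "x": 0, "y": 0, "z": 0, "rx": 0, "ry": 0.9, "rz": 0},
    {"fingers": 0.8, "x": 0, "y": 0, "z": 0, "rx": 0, "ry": 0.9, "rz": 0},
    {"fingers": 0.8, "x": 0, "y": 0, "z": 0, "rx": 0, "ry": 0.9, "rz": 0},
    {"fingers": 0.8, "x": 0, "y": 0, "z": 0, "rx": 0, "ry": 0.9, "rz": 0},
    {"fingers": 0.8, "x": 0, "y": 0, "z": 0, "rx": 0, "ry": 0.9, "rz": 0},
    {"fingers": 0.8, "x": 0, "y": 0, "z": 0, "rx": 0, "ry": 0.9, "rz": 0},
    {"fingers": 0.8, "x": 0, "y": 0, "z": 0, "rx": 0, "ry": 0.9, "rz": 0}
  ]
}}

```text
time_s: 5.3
tool_pos: [0.5285, 0.3056, 0.0484]
orientation: [-0.683, 0.683, -0.184, 0.181]
wrist_force: [-0.4, 0.5, 1.2]
width: 0.499
```

```bash
python3 -c "
from st import *
rep([.5300,.3055,.048])"
```

```text
t 5.3 p [0.5285 0.3056 0.0484] yaw z 60.1 down [-0.004  0.    -1.   ] F [-0.4  0.5  1.2] w 0.499 q6 -0.72
shift rows (x,y,z)/30mm [0.05 0.01 0.02]
```

>>> {"fn": "move_arm", "kwargs": {
  "plan": [
    {"fingers": 0.8, "x": 0, "y": 0, "z": 0, "rx": 0, "ry": 0.6, "rz": 0},
    {"fingers": 0.8, "x": 0, "y": 0, "z": 0, "rx": 0, "ry": 0.5, "rz": 0},
    {"fingers": 0.8, "x": 0, "y": 0, "z": 0, "rx": 0, "ry": 0, "rz": 0},
    {"fingers": 0, "x": 0, "y": 0, "z": 0, "rx": 0, "ry": 0, "rz": 0},
    {"fingers": 0, "x": 0, "y": 0, "z": 0, "rx": 0, "ry": 0, "rz": 0},
    {"fingers": 0, "x": 0, "y": 0, "z": 0, "rx": 0, "ry": 0, "rz": 0},
    {"fingers": 0, "x": 0, "y": 0, "z": 0, "rx": 0, "ry": 0, "rz": 0},
    {"fingers": 0, "x": 0, "y": 0, "z": 0, "rx": 0, "ry": 0, "rz": 0},
    {"fingers": 0, "x": 0, "y": 0, "z": 0, "rx": 0, "ry": 0, "rz": 0},
    {"fingers": 0, "x": 0, "y": 0, "z": 0, "rx": 0, "ry": 0, "rz": 0}
  ]
}}

```text
time_s: 6.13
tool_pos: [0.5279, 0.3058, 0.0481]
orientation: [-0.671, 0.672, -0.225, 0.221]
wrist_force: [-0.4, -0.7, 0.1]
width: 0.99
```

```bash
python3 -c "
from st import *
rep([.5300,.3055,.16])"
```

```text
t 6.1333 p [0.5279 0.3058 0.0481] yaw z 53.28 down [-0.006  0.    -1.   ] F [-0.4 -0.7  0.1] w 0.99 q6 -0.6
shift rows (x,y,z)/30mm [ 0.04 -3.73  0.02]
```

>>> {"fn": "move_arm", "kwargs": {
  "plan": [
    {"fingers": 0, "x": 0, "y": -0.8, "z": 0, "rx": 0, "ry": 0, "rz": 0},
    {"fingers": 0, "x": 0, "y": -1, "z": 0, "rx": 0, "ry": 0, "rz": 0},
    {"fingers": 0, "x": 0, "y": -1, "z": 0, "rx": 0, "ry": 0, "rz": 0},
    {"fingers": 0, "x": 0, "y": -1, "z": 0, "rx": 0, "ry": 0, "rz": 0},
    {"fingers": 0, "x": 0, "y": -1, "z": 0, "rx": 0, "ry": 0, "rz": 0},
    {"fingers": 0, "x": 0, "y": -0.5, "z": -1, "rx": 0, "ry": 0, "rz": 0},
    {"fingers": 0, "x": 0, "y": 0, "z": -1, "rx": 0, "ry": 0, "rz": 0},
    {"fingers": 0, "x": 0, "y": 0, "z": -1, "rx": 0, "ry": 0, "rz": 0},
    {"fingers": 0, "x": 0, "y": 0, "z": -1, "rx": 0, "ry": 0, "rz": 0},
    {"fingers": 0, "x": 0, "y": 0, "z": 0, "rx": 0, "ry": 0, "rz": 0}
  ]
}}

```text
time_s: 6.97
tool_pos: [0.4538, 0.2064, 0.2146]
orientation: [-0.671, 0.673, -0.223, 0.219]
wrist_force: [-0.7, -0.8, -0.3]
width: 1.001
```

```bash
python3 -c "
from st import *
rep([.462,.027,.12])
snap('wrist','w3.png');im,m=snap('top','t3.png')
cv2.imwrite('pics/z3.png',cv2.convertScaleAbs(cv2.resize(im[130:270,140:330,::-1],None,fx=4,fy=4,interpolation=cv2.INTER_CUBIC),alpha=1.7))
"
```

```text
t 6.9667 p [0.4538 0.2064 0.2146] yaw z 53.51 down [-0.006 -0.001 -1.   ] F [-0.7 -0.8 -0.3] w 1.001 q6 -0.74
shift rows (x,y,z)/30mm [ 3.79  3.16 -4.63]
```

View pics/w3.png

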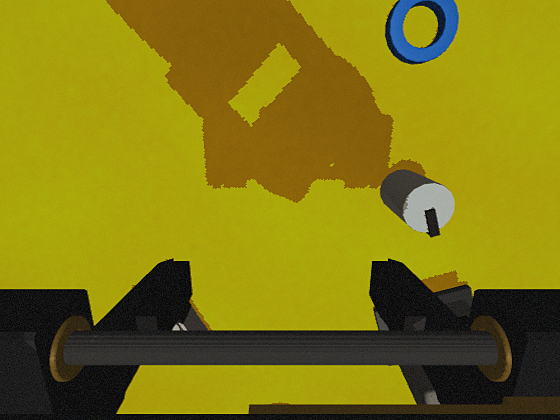

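View pics/z3.png

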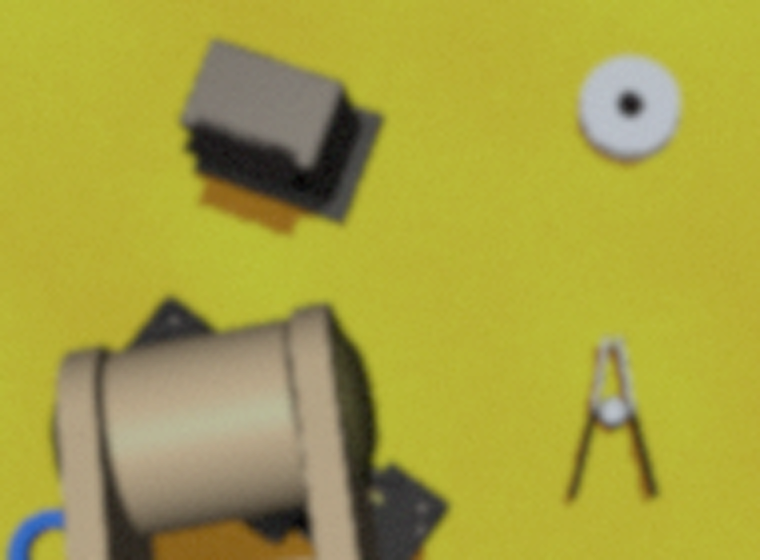

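```bash
python3 -c "
from st import *
im,m=load('w3.png')
hs=cv2.cvtColor(im,cv2.COLOR_RGB2HSV)
q=np.zeros(im.shape[:2],bool);q[170:250,400:460]=1
y,x=np.nonzero((hs[:,:,2]>130)&(hs[:,:,1]<50)&q);(c,rad)=cv2.minEnclosingCircle(np.stack([x,y],1).astype(np.float32));C=ray(m,*c,.07);print(c,rad,C)
q[:]=0;q[204:245,420:445]=1
y,x=np.nonzero((hs[:,:,2]<60)&q);k=cv2.fitLine(np.stack([x,y],1).astype(np.float32),cv2.DIST_L2,0,.01,.01).ravel();print(len(x),k)
a=ray(m,k[2],k[3],.073);b=ray(m,k[2]+10*k[0],k[3]+10*k[1],.073)
w=np.array([.6591,.2559])-C[:2]
print('ridge',np.degrees(np.arctan2(*(b-a)[1::-1])),np.degrees(np.arctan2(*(a-C)[1::-1])),'want',np.degrees(np.arctan2(w[1],w[0])))
"
```

```text
(428.5, 207.5) 26.767616271972656 [0.52634617 0.30659923 0.07      ]
278 [1.6700076e-01 9.8595679e-01 4.3167627e+02 2.2246404e+02]
ridge -20.119036644464334 -22.668351670204025 want -20.90206045928952
```

>>> {"fn": "move_arm", "kwargs": {
  "plan": [
    {"fingers": 0, "x": 0.95, "y": 0.4, "z": 0.79, "rx": 0, "ry": 0, "rz": 0},
    {"fingers": 0, "x": 0.95, "y": 0.4, "z": 0.79, "rx": 0, "ry": 0, "rz": 0},
    {"fingers": 0, "x": 0.95, "y": 0.4, "z": 0.79, "rx": 0, "ry": 0, "rz": 0},
    {"fingers": 0, "x": 0.95, "y": 0.4, "z": 0.79, "rx": 0, "ry": 0, "rz": 0},
    {"fingers": 0, "x": 0, "y": 0, "z": 0, "rx": 0, "ry": -1, "rz": 0},
    {"fingers": 0, "x": 0, "y": 0, "z": 0, "rx": 0, "ry": -1, "rz": 0},
    {"fingers": 0, "x": 0, "y": 0, "z": 0, "rx": 0, "ry": -1, "rz": 0},
    {"fingers": 0, "x": 0, "y": 0, "z": 0, "rx": 0, "ry": -1, "rz": 0},
    {"fingers": 0, "x": 0, "y": 0, "z": 0, "rx": 0, "ry": -1, "rz": 0},
    {"fingers": 0, "x": 0, "y": 0, "z": 0, "rx": 0, "ry": -1, "rz": 0}
  ]
}}

```text
time_s: 7.9
tool_pos: [0.616, 0.2263, 0.1546]
orientation: [0.708, -0.706, -0.006, 0.011]
wrist_force: [-0.2, -0.3, 0.3]
width: 1.004
```

```bash
python3 -c "
from st import *
rep([.462,.027,.12])
snap('wrist','w4.png')
"
```

```text
t 7.9 p [0.616  0.2263 0.1546] yaw z 91.35 down [-0.008  0.002 -1.   ] F [-0.2 -0.3  0.3] w 1.004 q6 -1.42
shift rows (x,y,z)/30mm [-5.28  1.18 -6.52]
```

View pics/w4.png

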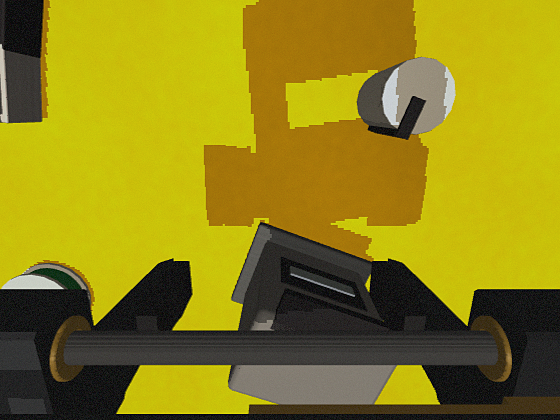

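I swapped y and z in that move, so the gripper now hovers over the scanner. Nothing was touched: the force reads about 0 and the tips are at 0.133 m against the scanner's 0.12 m. I'll raise it and go to the clip.

>>> {"fn": "move_arm", "kwargs": {
  "plan": [
    {"fingers": 0, "x": 0, "y": -0.8, "z": 0, "rx": 0, "ry": 0, "rz": 0},
    {"fingers": 0, "x": -0.6, "y": 0, "z": -0.8, "rx": 0, "ry": 0, "rz": 0},
    {"fingers": 0, "x": -0.6, "y": 0, "z": -0.8, "rx": 0, "ry": 0, "rz": 0},
    {"fingers": 0, "x": -0.6, "y": 0, "z": -0.8, "rx": 0, "ry": 0, "rz": 0},
    {"fingers": 0, "x": -0.7, "y": 0, "z": -0.8, "rx": 0, "ry": 0, "rz": 0},
    {"fingers": 0, "x": -0.7, "y": 0, "z": -0.8, "rx": 0, "ry": 0, "rz": 0},
    {"fingers": 0, "x": -0.7, "y": 0.2, "z": -0.8, "rx": 0, "ry": 0, "rz": 0},
    {"fingers": 0, "x": -0.7, "y": 0.2, "z": -0.8, "rx": 0, "ry": 0, "rz": 0},
    {"fingers": 0, "x": -0.7, "y": 0, "z": -0.7, "rx": 0, "ry": 0.2, "rz": 0},
    {"fingers": 0, "x": 0, "y": 0, "z": 0, "rx": 0, "ry": 0, "rz": 0}
  ]
}}

```text
time_s: 8.78
tool_pos: [0.461, 0.0339, 0.1636]
orientation: [0.708, -0.706, 0.004, -0.001]
wrist_force: [0.2, -0.4, 0.2]
width: 1.006
```

```bash
python3 -c "
from st import *
rep([.462,.027,.12])
snap('wrist','w5.png')
"
```

```text
t 8.7833 p [0.461  0.0339 0.1636] yaw z 89.58 down [-0.004  0.003 -1.   ] F [ 0.2 -0.4  0.2] w 1.006 q6 -1.75
shift rows (x,y,z)/30mm [ 0.04  1.45 -0.23]
```

View pics/w5.png

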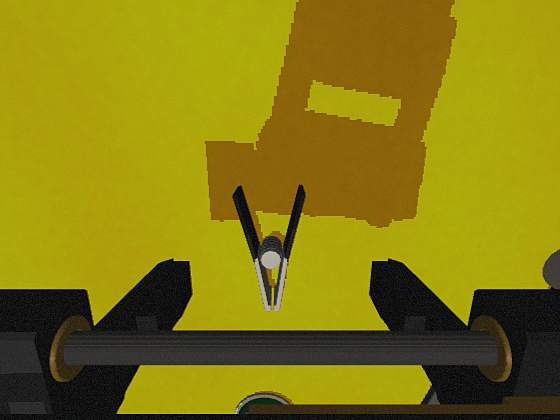

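```bash
python3 -c "
from st import *
im,m=load('w5.png')
for n,u,v,z in(('piv',271,259,.04),('piv36',271,259,.036),('tip',272,309,.036),('hl',238,189,.036),('hr',303,187,.036)):print(n,ray(m,u,v,z))
for n,c in(('w5',(slice(170,330),slice(200,340))),):
  cv2.imwrite('pics/z5.png',cv2.resize(im[c][:,:,::-1],None,fx=4,fy=4,interpolation=cv2.INTER_CUBIC))
"
```

```text
piv [0.49722839 0.02607642 0.04      ]
piv36 [0.49907625 0.0259428  0.036     ]
tip [0.5468841 0.0259569 0.036    ]
hl [0.43927256 0.00131934 0.036     ]
hr [0.43819165 0.05192419 0.036     ]
```

View pics/z5.png

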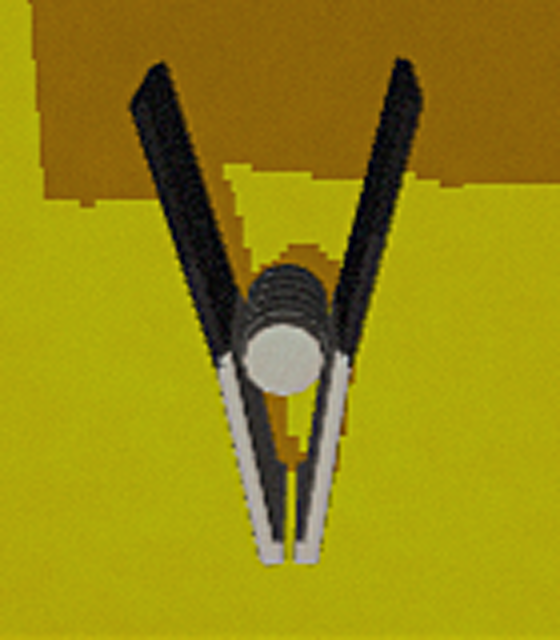

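>>> {"fn": "move_arm", "kwargs": {
  "plan": [
    {"fingers": 0, "x": 0.04, "y": 0.2, "z": -0.25, "rx": 0, "ry": 0, "rz": 0},
    {"fingers": 0, "x": 0, "y": 0.8, "z": 0, "rx": 0, "ry": 0, "rz": 0},
    {"fingers": 0, "x": 0, "y": 0.8, "z": 0, "rx": 0, "ry": 0, "rz": 0},
    {"fingers": 0, "x": 0, "y": 0.8, "z": 0, "rx": 0, "ry": 0, "rz": 0},
    {"fingers": 0, "x": 0, "y": 0.8, "z": 0, "rx": 0, "ry": 0, "rz": 0},
    {"fingers": 0, "x": 0, "y": 0.6, "z": 0, "rx": 0, "ry": 0, "rz": 0},
    {"fingers": 0, "x": 0, "y": 0, "z": 0, "rx": 0, "ry": 0, "rz": 0},
    {"fingers": 0, "x": 0, "y": 0, "z": 0, "rx": 0, "ry": 0, "rz": 0},
    {"fingers": 0, "x": 0, "y": 0, "z": 0, "rx": 0, "ry": 0, "rz": 0},
    {"fingers": 0, "x": 0, "y": 0, "z": 0, "rx": 0, "ry": 0, "rz": 0}
  ]
}}

```text
time_s: 9.67
tool_pos: [0.4752, 0.0302, 0.0381]
orientation: [0.708, -0.706, -0.0, -0.006]
wrist_force: [-1.0, 0.5, 0.4]
width: 1.001
```

```bash
python3 -c "
from st import *
rep([.462,.0262,.027])
"
```

```text
t 9.6667 p [0.4752 0.0302 0.0381] yaw z 89.57 down [ 0.008  0.002 -1.   ] F [-1.   0.5  0.4] w 1.001 q6 -1.75
shift rows (x,y,z)/30mm [-0.44  0.37 -0.14]
```

>>> {"fn": "move_arm", "kwargs": {
  "plan": [
    {"fingers": 0, "x": -0.44, "y": 0, "z": -0.14, "rx": 0, "ry": 0, "rz": 0},
    {"fingers": 0, "x": 0, "y": 0.35, "z": 0, "rx": 0, "ry": 0, "rz": 0},
    {"fingers": 0, "x": 0, "y": 0, "z": 0, "rx": 0, "ry": 0, "rz": 0},
    {"fingers": 0, "x": 0, "y": 0, "z": 0, "rx": 0, "ry": 0, "rz": 0},
    {"fingers": 0, "x": 0, "y": 0, "z": 0, "rx": 0, "ry": 0, "rz": 0},
    {"fingers": 0, "x": 0, "y": 0, "z": 0, "rx": 0, "ry": 0, "rz": 0},
    {"fingers": 0, "x": 0, "y": 0, "z": 0, "rx": 0, "ry": 0, "rz": 0},
    {"fingers": 0, "x": 0, "y": 0, "z": 0, "rx": 0, "ry": 0, "rz": 0},
    {"fingers": 0, "x": 0, "y": 0, "z": 0, "rx": 0, "ry": 0, "rz": 0},
    {"fingers": 0, "x": 0, "y": 0, "z": 0, "rx": 0, "ry": 0, "rz": 0}
  ]
}}

```text
time_s: 10.5
tool_pos: [0.4671, 0.0262, 0.0307]
orientation: [0.707, -0.707, -0.004, -0.009]
wrist_force: [0.3, -0.5, -0.7]
width: 1.004
```

```bash
python3 -c "
from st import *
rep([.462,.0262,.027])
"
```

```text
t 10.5 p [0.4671 0.0262 0.0307] yaw z 89.58 down [ 0.019  0.    -1.   ] F [ 0.3 -0.5 -0.7] w 1.004 q6 -1.77
shift rows (x,y,z)/30mm [-0.17  0.12  0.  ]
```

>>> {"fn": "move_arm", "kwargs": {
  "plan": [
    {"fingers": 0, "x": -0.17, "y": 0.1, "z": 0, "rx": 0, "ry": 0, "rz": 0.18},
    {"fingers": 0.3, "x": 0, "y": 0, "z": 0, "rx": 0, "ry": 0, "rz": 0},
    {"fingers": 0.5, "x": 0, "y": 0, "z": 0, "rx": 0, "ry": 0, "rz": 0},
    {"fingers": 0.6, "x": 0, "y": 0, "z": 0, "rx": 0, "ry": 0, "rz": 0},
    {"fingers": 1, "x": 0, "y": 0, "z": 0, "rx": 0, "ry": 0, "rz": 0},
    {"fingers": 1, "x": 0, "y": 0, "z": 0, "rx": 0, "ry": 0, "rz": 0},
    {"fingers": 1, "x": 0, "y": 0, "z": 0, "rx": 0, "ry": 0, "rz": 0},
    {"fingers": 1, "x": 0, "y": 0, "z": 0, "rx": 0, "ry": 0, "rz": 0},
    {"fingers": 1, "x": 0, "y": 0, "z": 0, "rx": 0, "ry": 0, "rz": 0},
    {"fingers": 1, "x": 0, "y": 0, "z": 0, "rx": 0, "ry": 0, "rz": 0}
  ],
  "squeeze": 28
}}

```text
time_s: 11.33
tool_pos: [0.4612, 0.0262, 0.0272]
orientation: [0.707, -0.707, 0.004, -0.002]
wrist_force: [-0.0, 0.8, -0.2]
width: 0.345
```

```bash
python3 -c "
from st import *
rep([.462,.0262,.027])
"
```

```text
t 11.3333 p [0.4612 0.0262 0.0272] yaw z 89.58 down [-0.003  0.    -1.   ] F [-0.   0.8 -0.2] w 0.345 q6 -1.76
shift rows (x,y,z)/30mm [ 0.03  0.01 -0.  ]
```

Width 0.345 is about 30 mm, almost at the 29 mm stop. I'll let it settle, look, and then lift.

>>> {"fn": "move_arm", "kwargs": {
  "plan": [
    {"fingers": 1, "x": 0, "y": 0, "z": 0, "rx": 0, "ry": 0, "rz": 0},
    {"fingers": 1, "x": 0, "y": 0, "z": 0, "rx": 0, "ry": 0, "rz": 0},
    {"fingers": 1, "x": 0, "y": 0, "z": 0, "rx": 0, "ry": 0, "rz": 0},
    {"fingers": 1, "x": 0, "y": -0.5, "z": 0, "rx": 0, "ry": 0, "rz": 0},
    {"fingers": 1, "x": 0, "y": -0.5, "z": 0, "rx": 0, "ry": 0, "rz": 0},
    {"fingers": 1, "x": 0, "y": -0.5, "z": 0, "rx": 0, "ry": 0, "rz": 0},
    {"fingers": 1, "x": 0, "y": -0.5, "z": 0, "rx": 0, "ry": 0, "rz": 0},
    {"fingers": 1, "x": 0, "y": 0, "z": 0, "rx": 0, "ry": 0, "rz": 0},
    {"fingers": 1, "x": 0, "y": 0, "z": 0, "rx": 0, "ry": 0, "rz": 0},
    {"fingers": 1, "x": 0, "y": 0, "z": 0, "rx": 0, "ry": 0, "rz": 0}
  ]
}}

```text
time_s: 12.17
tool_pos: [0.4607, 0.0263, 0.0881]
orientation: [0.707, -0.707, 0.004, -0.001]
wrist_force: [-0.3, -0.1, -1.2]
width: 0.323
```

```bash
python3 -c "
from st import *
rep([.49,-.228,.092])
snap('wrist','w6.png')
im,m=snap('side','s6.png')
cv2.imwrite('pics/z6.png',cv2.resize(im[130:310,200:440,::-1],None,fx=3,fy=3,interpolation=cv2.INTER_CUBIC))
"
```

```text
t 12.1667 p [0.4607 0.0263 0.0881] yaw z 89.57 down [-0.005  0.001 -1.   ] F [-0.3 -0.1 -1.2] w 0.323 q6 -1.76
shift rows (x,y,z)/30mm [ 1.04 -0.14 -8.47]
```

View pics/w6.png

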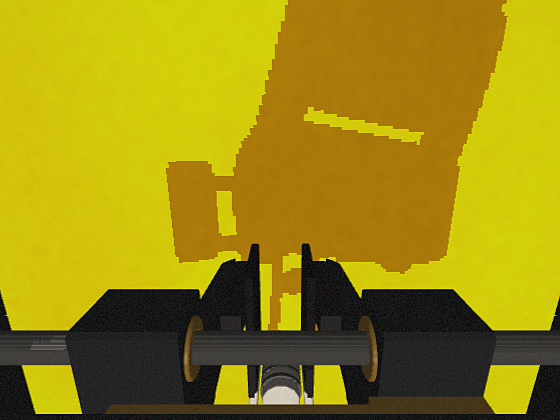

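View pics/z6.png

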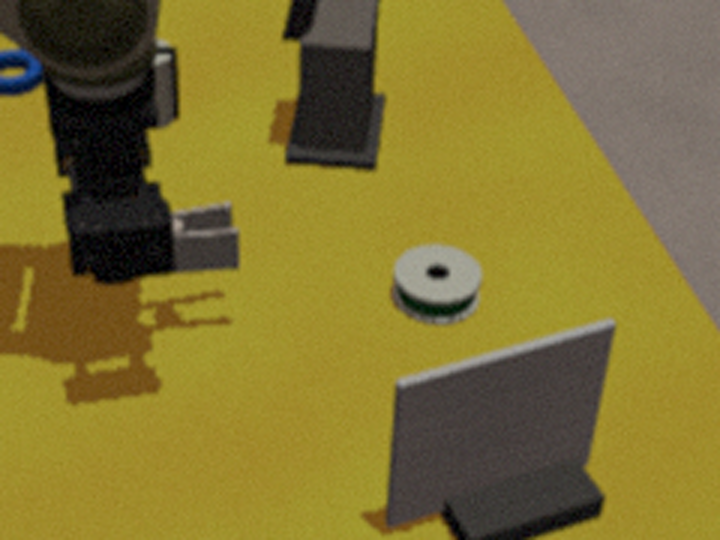

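```bash
python3 -c "
from st import *
im,m=load('s6.png')
P=lambda zx,zy,z:ray(m,200+(zx+.5)/3-.5,130+(zy+.5)/3-.5,z).round(4)
print('tips',P(232,205,.097),P(238,232,.097))
print('card edge top',P(398,383,.14),'far',P(613,322,.14),'bottom',P(388,524,.01))
im,m=load('w6.png')
print('pivot',ray(m,284,394,.097), 'hands',ray(m,258,246,.097),ray(m,303,246,.097))
"
```

```text
tips [0.553  0.0366 0.097 ] [0.5513 0.0044 0.097 ]
card edge top [ 0.6081 -0.2102  0.14  ] far [ 0.7552 -0.1855  0.14  ] bottom [ 0.6088 -0.21    0.01  ]
pivot [0.50071481 0.02744089 0.097     ] hands [0.43031307 0.01808459 0.097     ] [0.43047913 0.03507771 0.097     ]
```

>>> {"fn": "move_arm", "kwargs": {
  "plan": [
    {"fingers": 1, "x": 0, "y": 0, "z": -0.5, "rx": 0, "ry": 0, "rz": 0},
    {"fingers": 1, "x": 0, "y": 0, "z": -0.8, "rx": 0, "ry": 0, "rz": 0},
    {"fingers": 1, "x": 0, "y": 0, "z": -0.9, "rx": 0, "ry": 0, "rz": 0},
    {"fingers": 1, "x": 0, "y": 0, "z": -0.9, "rx": 0, "ry": 0, "rz": 0},
    {"fingers": 1, "x": 0, "y": 0, "z": -0.9, "rx": 0, "ry": 0, "rz": 0},
    {"fingers": 1, "x": 0, "y": 0, "z": -0.9, "rx": 0, "ry": 0, "rz": 0},
    {"fingers": 1, "x": 0, "y": 0, "z": -0.9, "rx": 0, "ry": 0, "rz": 0},
    {"fingers": 1, "x": 0, "y": 0, "z": -0.8, "rx": 0, "ry": 0, "rz": 0},
    {"fingers": 1, "x": 0, "y": 0, "z": -0.6, "rx": 0, "ry": 0, "rz": 0},
    {"fingers": 1, "x": 0, "y": 0, "z": 0, "rx": 0, "ry": 0, "rz": 0}
  ]
}}

```text
time_s: 13.1
tool_pos: [0.4556, -0.1978, 0.0791]
orientation: [0.709, -0.705, 0.008, 0.005]
wrist_force: [-0.8, -0.2, -1.1]
width: 0.324
```

```bash
python3 -c "
from st import *
rep([.487,-.2295,.089])
"
```

```text
t 13.1 p [ 0.4556 -0.1978  0.0791] yaw z 89.76 down [-0.017  0.006 -1.   ] F [-0.8 -0.2 -1.1] w 0.324 q6 -2.21
shift rows (x,y,z)/30mm [ 1.05 -0.36 -1.05]
```

>>> {"fn": "move_arm", "kwargs": {
  "plan": [
    {"fingers": 1, "x": 0, "y": -0.2, "z": -0.6, "rx": 0, "ry": 0, "rz": -0.16},
    {"fingers": 1, "x": 0, "y": -0.15, "z": -0.45, "rx": 0, "ry": 0, "rz": 0},
    {"fingers": 1, "x": 0, "y": 0, "z": 0, "rx": 0, "ry": -0.8, "rz": 0},
    {"fingers": 1, "x": 0, "y": 0, "z": 0, "rx": 0, "ry": -0.8, "rz": 0},
    {"fingers": 1, "x": 0, "y": 0, "z": 0, "rx": 0, "ry": 0, "rz": 0},
    {"fingers": 1, "x": 0, "y": 0, "z": 0, "rx": 0, "ry": 0, "rz": 0},
    {"fingers": 1, "x": 0.4, "y": 0, "z": 0, "rx": 0, "ry": 0, "rz": 0},
    {"fingers": 1, "x": 0, "y": 0, "z": 0, "rx": 0, "ry": 0, "rz": 0},
    {"fingers": 1, "x": 0, "y": 0, "z": 0, "rx": 0, "ry": 0, "rz": 0},
    {"fingers": 1, "x": 0, "y": 0, "z": 0, "rx": 0, "ry": 0, "rz": 0}
  ]
}}

```text
time_s: 13.93
tool_pos: [0.4658, -0.2247, 0.0856]
orientation: [0.71, -0.7, -0.054, 0.06]
wrist_force: [-0.4, 0.2, -0.5]
width: 0.322
```

```bash
python3 -c "
from st import *
rep([.487,-.2295,.089])
im,m=snap('side','s7.png')
cv2.imwrite('pics/z7.png',cv2.resize(im[200:340,240:420,::-1],None,fx=4,fy=4,interpolation=cv2.INTER_CUBIC))
im,m=snap('top','t7.png')
cv2.imwrite('pics/z7t.png',cv2.convertScaleAbs(cv2.resize(im[110:260,310:450,::-1],None,fx=4,fy=4,interpolation=cv2.INTER_CUBIC),alpha=1.7))
"
```

```text
t 13.9333 p [ 0.4658 -0.2247  0.0856] yaw z 99.21 down [-0.009  0.013 -1.   ] F [-0.4  0.2 -0.5] w 0.322 q6 -2.41
shift rows (x,y,z)/30mm [ 0.67 -0.12 -0.27]
```

View pics/z7.png

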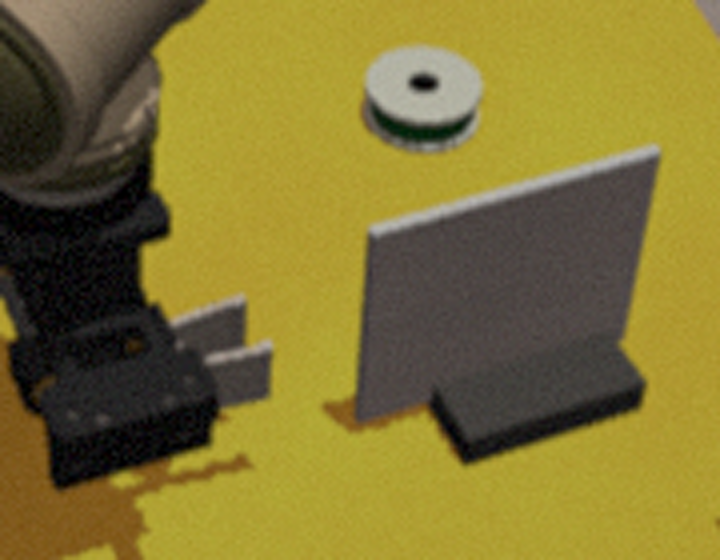

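View pics/z7t.png

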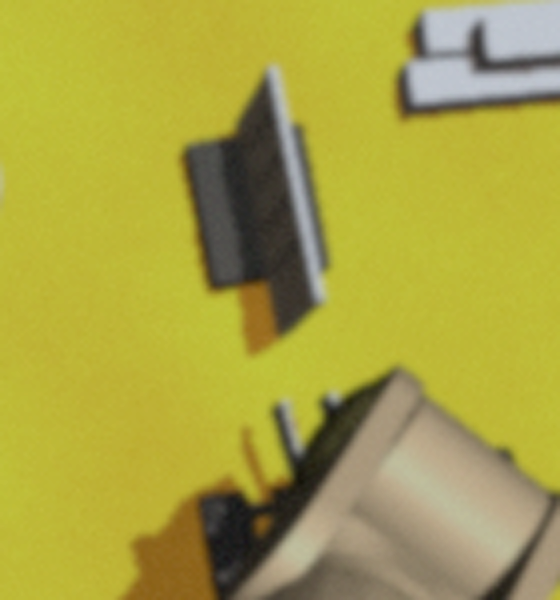

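```bash
python3 -c "
from st import *
im,m=load('t7.png')
P=lambda zx,zy,z:ray(m,310+(zx+.5)/4-.5,110+(zy+.5)/4-.5,z)
E=P(318,301,.14);F=P(272,68,.14);u=(F-E)/np.linalg.norm(F-E);v=np.array([-u[1],u[0],0]);print(E,F,np.degrees(np.arctan2(u[1],u[0])))
s=env.state();T=s['tool_pos']
for n,p in(('tipL',P(284,402,.0944)),('tipR',P(331,396,.0944)),('tcp',T)):
  print(n,p.round(4),'along',((p-E)@u).round(4),'lat',((p-E)@v).round(4))
ms=load('s7.png')[1]
S=lambda zx,zy,z:ray(ms,240+(zx+.5)/4-.5,200+(zy+.5)/4-.5,z)
E=S(372,235,.14);F=S(657,150,.14);u=(F-E)/np.linalg.norm(F-E);v=np.array([-u[1],u[0],0]);print(E,F,np.degrees(np.arctan2(u[1],u[0])))
for n,p in(('tipL',S(243,297,.0944)),('tipR',S(270,345,.0944)),('tcp',T)):
  print(n,p.round(4),'along',((p-E)@u).round(4),'lat',((p-E)@v).round(4))
rep()
"
```

```text
[ 0.60615739 -0.20678566  0.14      ] [ 0.7527132 -0.1823229  0.14     ] 9.476315371508283
tipL [ 0.5503 -0.1932  0.0944] along -0.0529 lat 0.0226
tipR [ 0.5541 -0.2228  0.0944] along -0.054 lat -0.0072
tcp [ 0.4657 -0.2248  0.0857] along -0.1415 lat 0.0053
[ 0.60792961 -0.21290761  0.14      ] [ 0.75478695 -0.18578178  0.14      ] 10.465081968727016
tipL [ 0.5529 -0.1962  0.0944] along -0.0511 lat 0.0264
tipR [ 0.5582 -0.2279  0.0944] along -0.0516 lat -0.0057
tcp [ 0.4657 -0.2248  0.0857] along -0.142 lat 0.0141
t 14.0333 p [ 0.4657 -0.2248  0.0857] yaw z 99.22 down [-0.009  0.013 -1.   ] F [ 0.1 -0.2 -0.7] w 0.318 q6 -2.41
```

>>> {"fn": "move_arm", "kwargs": {
  "plan": [
    {"fingers": 1, "x": 0, "y": -0.1, "z": -0.25, "rx": 0, "ry": -0.1, "rz": 0},
    {"fingers": 1, "x": 0, "y": 0, "z": 0, "rx": 0, "ry": 0, "rz": 0},
    {"fingers": 1, "x": 0.3, "y": 0, "z": 0, "rx": 0, "ry": 0, "rz": 0},
    {"fingers": 1, "x": 0.3, "y": 0, "z": 0, "rx": 0, "ry": 0, "rz": 0},
    {"fingers": 1, "x": 0.3, "y": 0, "z": 0, "rx": 0, "ry": 0, "rz": 0},
    {"fingers": 1, "x": 0.3, "y": 0, "z": 0, "rx": 0, "ry": 0, "rz": 0},
    {"fingers": 1, "x": 0, "y": 0, "z": 0, "rx": 0, "ry": 0, "rz": 0},
    {"fingers": 1, "x": 0, "y": 0, "z": 0, "rx": 0, "ry": 0, "rz": 0},
    {"fingers": 1, "x": 0, "y": 0, "z": 0, "rx": 0, "ry": 0, "rz": 0},
    {"fingers": 1, "x": 0, "y": 0, "z": 0, "rx": 0, "ry": 0, "rz": 0}
  ]
}}

```text
time_s: 14.87
tool_pos: [0.5063, -0.2264, 0.0886]
orientation: [0.709, -0.7, -0.058, 0.063]
wrist_force: [-1.0, 0.2, -0.7]
width: 0.322
```

```bash
python3 -c "
from st import *
rep()
im,m=snap('top','t8.png')
cv2.imwrite('pics/z8t.png',cv2.convertScaleAbs(cv2.resize(im[110:230,350:430,::-1],None,fx=5,fy=5,interpolation=cv2.INTER_CUBIC),alpha=1.7))
"
```

```text
t 14.8667 p [ 0.5063 -0.2264  0.0886] yaw z 99.78 down [-0.009  0.013 -1.   ] F [-1.   0.2 -0.7] w 0.322 q6 -2.38
```

View pics/z8t.png

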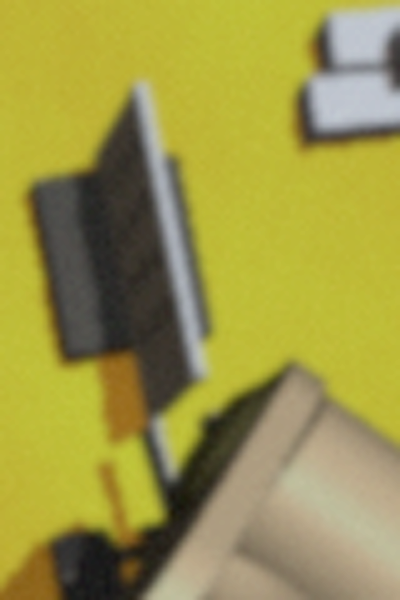

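```bash
python3 -c "
from st import *
im,m=snap('side','s8.png')
cv2.imwrite('pics/z8.png',cv2.resize(im[230:330,280:400,::-1],None,fx=6,fy=6,interpolation=cv2.INTER_CUBIC))
m=load('t8.png')[1]
P=lambda zx,zy,z:ray(m,350+(zx+.5)/5-.5,110+(zy+.5)/5-.5,z)
E=P(198,376,.14);F=P(141,85,.14);u=(F-E)/np.linalg.norm(F-E);v=np.array([-u[1],u[0],0]);print(E,F,np.degrees(np.arctan2(u[1],u[0])))
for p in (P(153,418,.0974),P(211,415,.0974)):print(p,(p-E)@u,(p-E)@v)
"
```

```text
[ 0.60634318 -0.20697309  0.14      ] [ 0.7527774  -0.18275732  0.14      ] 9.390002848308743
[ 0.59281795 -0.19261899  0.0974    ] -0.011002072794934795 0.016368460525653387
[ 0.59438478 -0.22181412  0.0974    ] -0.014219526622835725 -0.012691106648009362
```

View pics/z8.png

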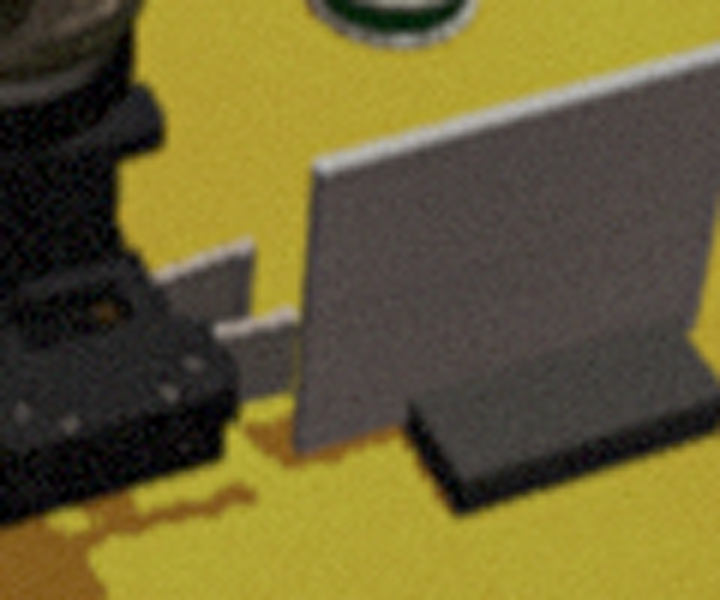

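>>> {"fn": "move_arm", "kwargs": {
  "plan": [
    {"fingers": 1, "x": 0, "y": 0, "z": -0.04, "rx": 0, "ry": 0, "rz": 0},
    {"fingers": 1, "x": 0.28, "y": 0, "z": 0, "rx": 0, "ry": 0, "rz": 0},
    {"fingers": 1, "x": 0.28, "y": 0, "z": 0, "rx": 0, "ry": 0, "rz": 0},
    {"fingers": 1, "x": 0.28, "y": 0, "z": 0, "rx": 0, "ry": 0, "rz": 0},
    {"fingers": 1, "x": 0, "y": 0, "z": 0, "rx": 0, "ry": 0, "rz": 0},
    {"fingers": 1, "x": 0, "y": 0, "z": 0, "rx": 0, "ry": 0, "rz": 0},
    {"fingers": 1, "x": 0, "y": 0, "z": 0, "rx": 0, "ry": 0, "rz": 0},
    {"fingers": 1, "x": 0, "y": 0, "z": 0, "rx": 0, "ry": 0, "rz": 0},
    {"fingers": 1, "x": 0, "y": 0, "z": 0, "rx": 0, "ry": 0, "rz": 0},
    {"fingers": 1, "x": 0, "y": 0, "z": 0, "rx": 0, "ry": 0, "rz": 0}
  ]
}}

```text
time_s: 15.8
tool_pos: [0.5337, -0.2231, 0.0884]
orientation: [0.709, -0.7, -0.057, 0.063]
wrist_force: [-0.6, -0.7, -0.6]
width: 0.324
```

```bash
python3 -c "
from st import *
rep()
im,m=snap('side','s9.png')
cv2.imwrite('pics/z9.png',cv2.resize(im[230:330,280:400,::-1],None,fx=6,fy=6,interpolation=cv2.INTER_CUBIC))
im,m=snap('top','t9.png')
cv2.imwrite('pics/z9t.png',cv2.convertScaleAbs(cv2.resize(im[110:230,350:430,::-1],None,fx=5,fy=5,interpolation=cv2.INTER_CUBIC),alpha=1.7))
cv2.imwrite('pics/z9a.png',cv2.convertScaleAbs(cv2.resize(im[130:280,140:320,::-1],None,fx=4,fy=4,interpolation=cv2.INTER_CUBIC),alpha=1.7))
snap('wrist','w9.png')
"
```

```text
t 15.8 p [ 0.5337 -0.2231  0.0884] yaw z 99.75 down [-0.009  0.013 -1.   ] F [-0.6 -0.7 -0.6] w 0.324 q6 -2.35
```

View pics/z9.png

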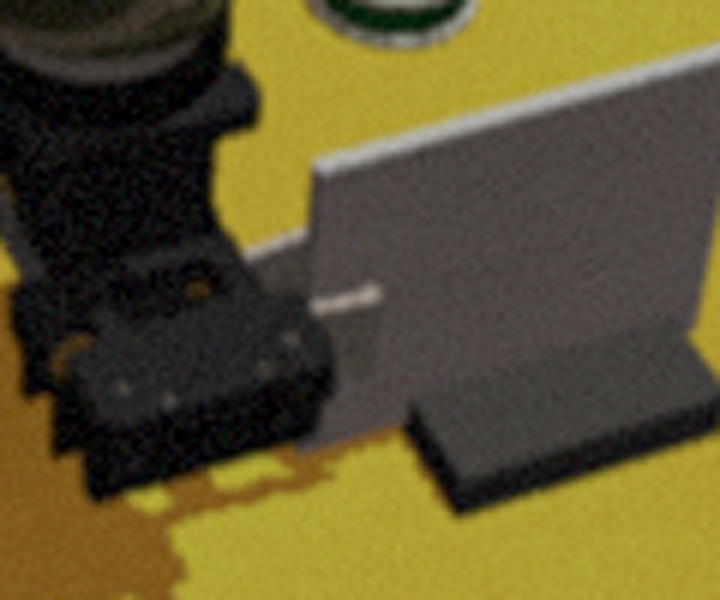

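View pics/z9t.png

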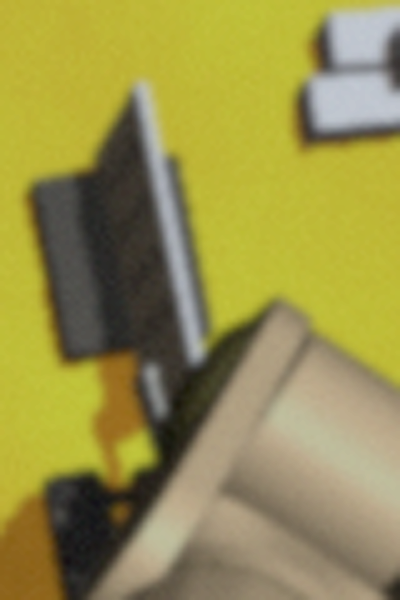

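View pics/z9a.png

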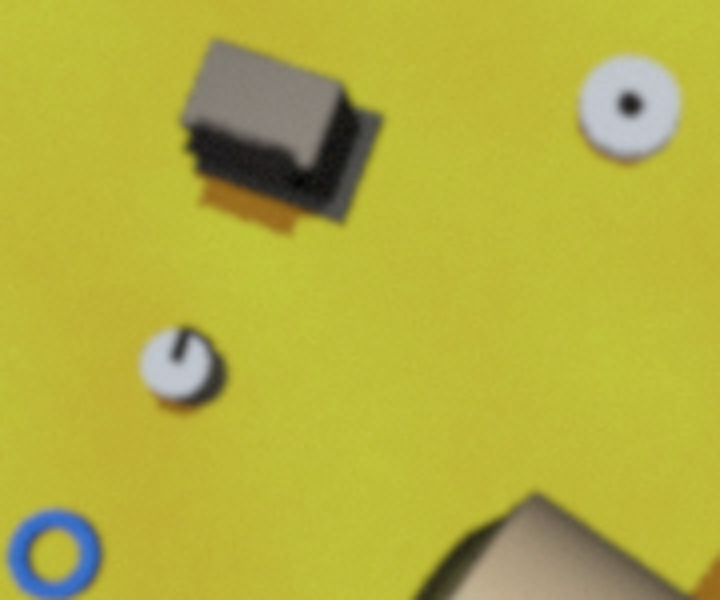

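View pics/w9.png

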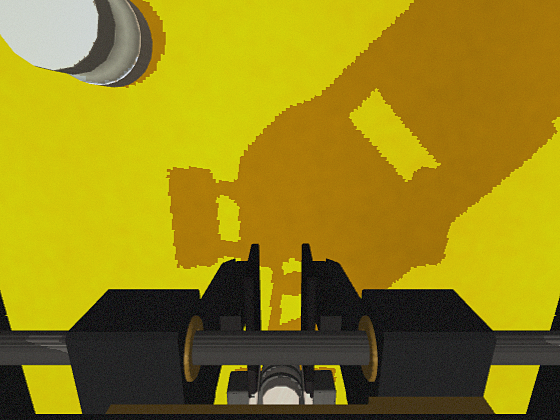

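```bash
python3 -c "
from st import *
m=load('t9.png')[1]
P=lambda zx,zy,z:ray(m,350+(zx+.5)/5-.5,110+(zy+.5)/5-.5,z)
E=P(198,376,.14);F=P(141,85,.14);u=(F-E)/np.linalg.norm(F-E);v=np.array([-u[1],u[0],0])
p=P(149,366,.0972);print('L',p,(p-E)@u,(p-E)@v)
m=load('s9.png')[1]
S=lambda zx,zy,z:ray(m,280+(zx+.5)/6-.5,230+(zy+.5)/6-.5,z)
E=S(320,165,.14);F=ray(load('s7.png')[1],240+657.5/4-.5,200+150.5/4-.5,.14);u=(F-E)/np.linalg.norm(F-E);v=np.array([-u[1],u[0],0])
p=S(379,292,.0972);print('R',p,(p-E)@u,(p-E)@v-.003, np.degrees(np.arctan2(u[1],u[0])))
m=load('t9.png')[1]
Q=lambda zx,zy,z:ray(m,140+(zx+.5)/4-.5,130+(zy+.5)/4-.5,z)
a=Q(188,330,.073)-Q(176,361,.073);print('ridge',np.degrees(np.arctan2(a[1],a[0])),Q(175,364,.07))
"
```

```text
L [ 0.61946369 -0.19129566  0.0972    ] 0.01550254263269237 0.0133266994767143
R [ 0.62614042 -0.22550554  0.0972    ] 0.014013958039024338 -0.0212025120686812 9.389919639645512
ridge -19.50673373689872 [0.52573649 0.30680723 0.07      ]
```

Both views agree. The tips are about 14–15 mm past the edge, one each side, centred within about 2 mm. Their height is about 79 mm, and the ridge is within 2° of its target.

```bash
python3 -c "
from st import *
rep(); print(env.hand_in())"
```

```text
t 15.95 p [ 0.5338 -0.2231  0.0885] yaw z 99.75 down [-0.009  0.013 -1.   ] F [ 0.5 -0.1  0.1] w 0.323 q6 -2.35
the job is handed in; nothing more can be done
None
```

I turned the sample to face the scanner and let it go. I then squeezed the clip open, lifted it and brought it in to the card's free edge, and handed the job in at about 16 s with it still held open. `hand_in` gives no verdict, so this rests on my own last checks:

- **Sample:** its ridge points at about -20° (readings from -19.5° to -22.7°), and the direction to the window is about -21°. It moved about 3–4 mm from its place.
- **Clip:** it is squeezed to a 28.4 mm opening, about at its stop. The jaw tips are about 14–15 mm past the edge, one on each side, at about 79 mm height. The wrist force was near zero, so nothing suggests it touches the card or foot.
- **Bystanders:** the reel and ring look unmoved in the last top view. I did not measure the jar again.

**Where checks disagreed:** my first side-view reading put the near (-y) jaw 21 mm from the card's mid-plane. I put 3 mm of that down to marking the middle of the card's top edge while correcting as if it were the near corner. With that fixed, side and top views both put the clip about 2 mm off centre towards that jaw, which I left because the clearance is about 7 mm or more on each side.

**Mistake on the way:** I swapped two axes in one move, which took the open gripper over the scanner. The fingertips stayed about 13 mm above it, the force reading was near zero, and the scanner looks unmoved in the later top view.

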